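# Set up the graver hone: tool carriage home, locked, speed four

### The arm

A 7-joint arm with a two-finger parallel gripper is mounted at the origin on the work surface. World frame = base frame: x ahead of the robot, y to its left, z up, the work surface at z = 0. Lengths are in mm, angles in rad, forces in N, time in s.
With the tool pointing down it reaches from about 425 to 875 mm from the base axis. Payload 4.7 kg.
Tool frame: the origin (TCP) lies at the very end of the fingers, on their centre line; the grasp point (between the pads) lies 19 mm behind it (ctrl.grasp_offset is the distance from the TCP to the grasp point, in mm); z points along the fingers, y is the line along which they close (so a half turn about z gives the same grasp; the last joint's range is limited). The gripper opens to 87 mm and grips with 3 to 60 N. Pads are 19 mm wide; open, the fingers measure 117 mm over their backs; the gripper's body (75 mm by 190 mm) begins 51 mm behind the grasp point.
Start: joints at [-1.246, 0.321, -0.07, 1.45, 0.023, 1.371, -0.057], TCP at [198.811, 618.87, 222.587] pointing down, gripper open.
Joint ranges: [-2.86, 2.86], [-0.3, 2.09], [-1.38, 1.24], [0.06, 2.45], [-1.56, 4.7], [0.09, 2.05], [-2.69, 2.69]. Speed limits (rad/s): [2.57, 2.57, 3.14, 3.14, 3.14, 3.14, 3.14].

### API

Orientations are given as a unit quaternion [x, y, z, w].
In Python, from station import ctrl gives the robot as it stands.
- The arm moves only by the shell command python3 -m crank 'ROWS' [FORCE]. ROWS is JSON, a list of rows, each a list of 7 numbers: the opening, from 0 (shut) to 1 (fully open), then the shift along the world's x, y, z in units of 0.4 m (1.0 is 0.4 m), then the turn, a rotation vector about the world's x, y, z in units of 180 degrees (1.0 is 180 degrees). In form: [[hand, x, y, z, rx, ry, rz], ...]. A call has 1 to 12 rows; each row is the pose to reach, as a shift and turn from the pose commanded when the call began, turning the shorter way round; what a row does not reach only later rows make up. A row lasts 1/10 s, in which the tool goes at most 50 mm and 8.59 degrees, less where a joint would pass 70% of its speed; a pose out of reach is approached as far as the arm can. A call with a number of a shift or a turn outside -1 to 1 is refused whole. A call with a gripper value outside its range is refused whole. The fingers move at their own pace and stop on an object; FORCE is the grip in N (left out, the last holds). Time passes only in rows, so rows that repeat a pose let the fingers close. It gives the time, the measured TCP pose, the force, the opening and the grip force at its end, in the units of the state.
- ctrl.state(): the state, without advancing time (a new reading comes with each control period).
- ctrl.grab_frame(name): name is "scene" or "side" or "wrist"; returns a dict with "color" (384x512x3 uint8, blue, green, red), "z_map" (384x512 float32, mm along the optical axis (not along the pixel's ray), 0 where there is no reading), "mtx" (3x3 intrinsics, pixels), "rvec" (rotation vector, rad) and "tvec" (3), from world to camera coordinates, as OpenCV has them. Camera axes: x right, y down, z forward; pixel columns grow to the right and rows downward; lengths in mm; the calibration is good to about 2 mm. The wrist camera is an equidistant fisheye: a pixel r from the principal point sees the ray r / f radians off the axis. A picture is of the moment at which its call begins.
- ctrl.hand_in(): hands the job in; it is judged then, once.
The state is a dict: "t": time; "joint_pos": joint angles; "qd": joint speeds; "effort": joint torques, N m; "ee_pos": TCP position; "orientation": TCP orientation; "ft_force": force on the tool from outside, world axes, zero at the start; "wrist_torque": the same for the moment, N m; "gripper_width": opening from 0.0 (shut) to 1.0 (fully open); "gripper_force": force on a finger pad.
Only numpy, scipy, OpenCV 4.12 (cv2) and the standard library are available. Lean on these libraries where they do the work, as an engineer would, in place of code of your own. Each camera call takes 0.05 s, during which the arm holds its last target. There are 200 camera calls.

### The job

Get the sharpening hone ready for use. Slide the tool carriage along its rail until it is fully home against the stop block, then swing its lock knob clockwise as far as it goes so the carriage is locked. Only after that, turn the selector on the speed control box to the mark with four dots so that it rests in that position, without disturbing the brush on the hone or the steel block by the box.

Things in the scene. Friction and masses are not known exactly. Their poses are not given: they have to be found in the camera images.
- hone: Hone: fixed grey case 260 (x) x 300 (y) x 75 mm high, left or right on the table; on it a flat steel lapping disc 150 mm across, top 92 mm high. Origin: centre of the underside; z up. Along its y, at x = -70 mm, runs a steel rail 24 mm wide, top 91 mm high, for the tool carriage, which slides towards the hone's -y up to a dark stop block (113 mm high).
- carriage (a joint): Carriage travel in m: 0 = far end (its axis at hone y = +50 mm), 0.100 = home against the stop block (axis at y = -50 mm). Aluminium block 56 (x) x 64 (y) x 26 mm, top 117 mm above the table, with an arm and tool holder that reach 116 mm from its axis over the disc (to hone +x, holder top 130 mm high). Slides with a few N.
- lock_grip (a point): Grip point of the lock knob, on its vertical axis amid the carriage, 151 mm above the table. Black bar 70 mm long, 16 wide, 30 high (20 mm below this point to 10 above) on a 13 mm high hub; the point's x axis runs along the bar towards the hook, a flat steel arm under the bar that reaches 56 mm from the axis. Holding the bar one can also slide the carriage.
- lock (a joint): Lock knob angle, rad, growing clockwise seen from above: 0 = loose (bar across the rail, hook out over the disc side), 1.4 = end stop, locked (bar along the rail, hook pointing at the stop block and closed behind the catch pin).
- control: Speed control box, fixed, 180 x 180 x 70 mm high, grey with black top, selector in its middle, on the other side of the table from the hone. Origin: centre of the underside; z up. Five rows of white dots run outwards round the knob: seen from above, one dot at +1.2 rad from the box's x axis (counter-clockwise), two at +0.6, three at 0, four at -0.6, five at -1.2.
- selector_grip (a point): Grip point of the selector, on its vertical axis, 104.5 mm above the table. Grey bar 62 mm long, 16 wide, 30 high (20 mm below this point to 10 above) on a skirt 60 mm across; a white line and a nose mark the end that points at the dots, and the point's x axis runs along the bar to that end.
- selector (a joint): Angle of the selector, rad, growing clockwise seen from above: 0 = one dot, 0.6 = two, 1.2 = three, 1.8 = four, 2.4 = five dots (end stop). It clicks into each of these and holds there when let go; between them it springs to the nearest.
- four_dot_mark (a point): Middle of the row of four dots on the control box's top, 58 mm from the knob's axis, 72 mm above the table.
- brush: Bystander: wooden brush 130 mm long lying on the hone's case beside the disc, near the carriage's far end. Origin: centre of its underside.
- block: Bystander: dark steel bench block 90 x 90 x 28 mm lying on the table on the robot's side of the control box. Origin: centre of the underside.
- catch_pin (a point): Top centre of the catch pin, a steel pin 8 mm across standing on the stop block, 127 mm above the table. With the carriage home, the lock's hook swings in behind this pin (on the far side from the carriage) and then holds the carriage; if the carriage is short of home the hook meets the pin and cannot close.

How it is judged:
By the outcome, as a careful person would: the job done as asked, in the order asked, and still so for the second after the job is handed in, with the robot touching nothing.
It also fails if it takes over 72 s, if anything falls off the work surface, if the arm or the gripper's body presses on something with over 40 N, if the wrist force passes 120 N, or if a joint passes its speed limit or range.

## Working session

There is one attempt and no reset: what is moved stays moved. The work goes in short steps, Python scripts to look and compute and a shell command to move; the robot and the scene stay as the last step left them, time stands still between calls to the robot, and variables do not carry over. Pictures are saved under pics/ and viewed, at most 10 in all, crops included, and the job is handed in when it is done.

```bash
mkdir -p pics; ls
cat > h.py <<'E'
import numpy as np, cv2
from station import ctrl
def grab(n):
    f=ctrl.grab_frame(n); f['R']=cv2.Rodrigues(np.array(f['rvec'],float))[0]; f['t']=np.array(f['tvec'],float).ravel(); f['K']=np.array(f['mtx']); return f
def cloud(f):
    z=f['z_map']; v,u=np.mgrid[:z.shape[0],:z.shape[1]]; K=f['K']
    P=np.dstack([(u-K[0,2])/K[0,0]*z,(v-K[1,2])/K[1,1]*z,z]); W=(P-f['t'])@f['R']; W[z==0]=np.nan; return W
def ray(f,u,v,h,fish=False):
    K=f['K']; a=np.array([(u-K[0,2])/K[0,0],(v-K[1,2])/K[1,1]])
    if fish:
        r=np.hypot(*a); d=np.array([*(a/r*np.sin(r)),np.cos(r)]) if r>0 else np.array([0,0,1.])
    else: d=np.array([*a,1.])
    o=-f['R'].T@f['t']; d=f['R'].T@d; return o+d*(h-o[2])/d[2]
E
python3 - <<'E'
from h import *
a=grab('scene');b=grab('side')
cv2.imwrite('pics/a.png',np.hstack([a['color']])); cv2.imwrite('pics/b.png',b['color'])
np.savez('ab.npz',ac=a['color'],aW=cloud(a),bc=b['color'],bW=cloud(b))
print(ctrl.state()); 
for f in(a,b): print(-f['R'].T@f['t'])
E
```

```text
pics
{'t': 0.1, 'joint_pos': array([-1.24594109,  0.32175064, -0.07007043,  1.45153495,  0.02260464,
        1.37082672, -0.05688669]), 'qd': array([-0.00137642, -0.00127954, -0.00028135, -0.00425764, -0.0007486 ,
       -0.00158147,  0.00026042]), 'effort': array([ 2.27121012e-05, -4.92567372e+01, -4.05769022e-01, -3.13399494e+01,
       -6.41850941e-02,  3.94193397e-02,  5.60399837e-05]), 'ee_pos': array([198.66010969, 618.37506277, 221.57870549]), 'orientation': array([ 1.54739224e-01,  9.87954969e-01, -8.62597489e-04, -8.30148753e-05]), 'ft_force': array([ 1.13115048, -0.30079744,  0.47900735]), 'wrist_torque': array([-0.00159292, -0.03062666, -0.05000839]), 'gripper_force': 0.0, 'gripper_width': 1.0000445551678194}
[1183.96870298   57.12973293 1059.18270637]
[472.22575983 763.0889224  549.0638516 ]
```

View pics/a.png

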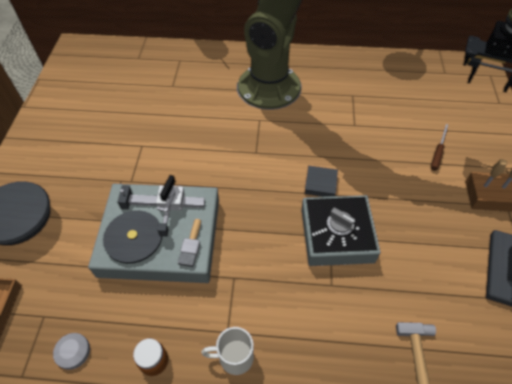

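View pics/b.png

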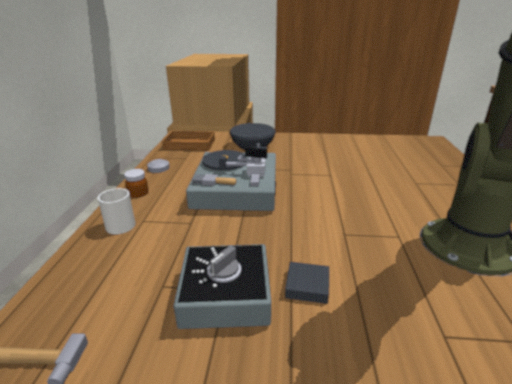

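The scene view shows the hone at left (about 155,232), its stop block at (124,196) and the lock knob at (168,187). The control box is at (341,228), its selector nose pointing lower left, and the block is at (321,180). The side view agrees.

Run:
```python
from h import *
d=np.load('ab.npz')
for k in 'ab':
    W=d[k+'W']; c=d[k+'c'].astype(int); x,y,z=W[...,0],W[...,1],W[...,2]
    def rect(n,m):
        p=W[m]; 
        if len(p)<8: print(k,n,len(p)); return
        r=cv2.minAreaRect(p[:,:2].astype(np.float32)); print(k,n,len(p),'rect',np.round(r[0],1),np.round(r[1],1),round(r[2],1),'mean',np.round(p.mean(0),1))
    H=(y<-100)&(x>250)&(x<750)&(y>-600); C=(y>50)&(y<350)&(x>300)&(x<800)
    rect('honetop',H&(abs(z-75)<4)); rect('boxtop',C&(abs(z-70)<4)); rect('box+skirt',C&(z>60)&(z<76))
    rect('block',C&(abs(z-28)<5)&(c.max(2)<90))
    rect('disc',H&(abs(z-92)<4)); rect('stop',H&(abs(z-113)<3)&(c.max(2)<110)); rect('carr',H&(abs(z-117)<3)); rect('knobtop',H&(z>152)); rect('seltop',C&(z>109))
    rect('white',C&(abs(z-71)<6)&(c.min(2)>170))
```

```text
a honetop 4719 rect [ 627.8 -350.7] [247.6 499.5] 0.4 mean [ 632.6 -270.1   75.3]
a boxtop 2973 rect [591.2 227.9] [182.2 179.6] 7.6 mean [599.1 227.7  71.4]
a box+skirt 3577 rect [591.  228.1] [183.  181.2] 7.4 mean [600.6 226.8  71.5]
a block 807 rect [523.9 215.9] [318.1 175.1] 7.9 mean [462.8 189.8  29. ]
a disc 3076 rect [ 647.3 -252.6] [247.8 205.5] 89.9 mean [ 669.  -271.7   92.4]
a stop 166 rect [ 611.6 -278.8] [168.5 133.5] 86.7 mean [ 587.3 -314.   112.9]
a carr 268 rect [ 608.6 -275.8] [146.4 166.4] 0.4 mean [ 576.4 -240.7  116.8]
a knobtop 167 rect [ 566.  -224.1] [17.3 69.9] 77.1 mean [ 567.5 -223.4  160.1]
a seltop 152 rect [591.5 227.6] [61.6 18.6] 56.4 mean [592.4 227.8 114.8]
a white 0
b honetop 1604 rect [ 629.5 -350.2] [247.3 497. ] 0.9 mean [ 607.6 -214.8   74.8]
b boxtop 4470 rect [589.1 225.6] [178.3 181.3] 7.4 mean [586.8 244.   70.4]
b box+skirt 4843 rect [589.2 225.9] [180.  181.8] 7.5 mean [586.  247.8  70.1]
b block 1313 rect [500.  257.2] [338.  118.9] 40.4 mean [436.2 204.2  27.6]
b disc 803 rect [ 642.  -254.1] [212.8 248.6] 1.1 mean [ 670.7 -241.2   92.1]
b stop 26 rect [ 595.2 -276.6] [197.1  60.5] 53.7 mean [ 609.8 -275.7  112.5]
b carr 122 rect [ 575.5 -248.1] [180.3 121.7] 52.9 mean [ 572.5 -218.8  116.9]
b knobtop 91 rect [ 562.8 -225.1] [18.9 68.4] 77.3 mean [ 562.2 -222.2  158. ]
b seltop 193 rect [589.7 226.5] [61.3 16.7] 57.3 mean [589.2 229.4 113.4]
b white 36 rect [607.5 220.9] [68.3 98.9] 51.0 mean [575.7 239.7  74.8]
```

Run:
```python
from h import *
d=np.load('ab.npz')
A=d['ac'];B=d['bc']
r=lambda I:cv2.resize(I,(400,300),interpolation=cv2.INTER_CUBIC)
cv2.imwrite('pics/c.png',np.vstack([np.hstack([r(A[190:265,290:390]),r(B[235:310,170:270])]),np.hstack([r(A[170:290,80:240]),r(B[140:215,180:280])])]))
W=d['aW'];x,y,z=np.moveaxis(W,2,0)
m=((z>70)&(x>450)&(x<800)&(y<-60)&(y>-560)).astype(np.uint8)
n,l,s,_=cv2.connectedComponentsWithStats(m)
i=1+np.argmax(s[1:,4]); p=W[(l==i)&(z<79)]
print(cv2.minAreaRect(p[:,:2].astype(np.float32)))
for n,zc,t in(('stop',113,2),('carr',117,2)):
  q=(l==i)&(abs(z-zc)<t)&(x<600); n2,l2,s2,c2=cv2.connectedComponentsWithStats(q.astype(np.uint8))
  for j in range(1,n2):
    if s2[j,4]>15: p=W[l2==j]; print(n,s2[j,4],p.mean(0),cv2.minAreaRect(p[:,:2].astype(np.float32)))
```

```text
((636.2372436523438, -253.2353057861328), (261.8565673828125, 299.554443359375), 1.9130347967147827)
stop 104 [ 570.23036281 -348.17742149  113.06807518] ((569.4807739257812, -348.67236328125), (56.86140823364258, 23.502092361450195), 0.9907150864601135)
carr 106 [ 564.93534251 -203.16708422  117.00489532] ((564.322265625, -205.0019073486328), (56.414363861083984, 23.92740821838379), 1.1071850061416626)
carr 47 [ 580.46058278 -245.82136882  117.10012801] ((578.5552978515625, -246.8740692138672), (42.103126525878906, 30.945337295532227), 45.51774597167969)
```

View pics/c.png

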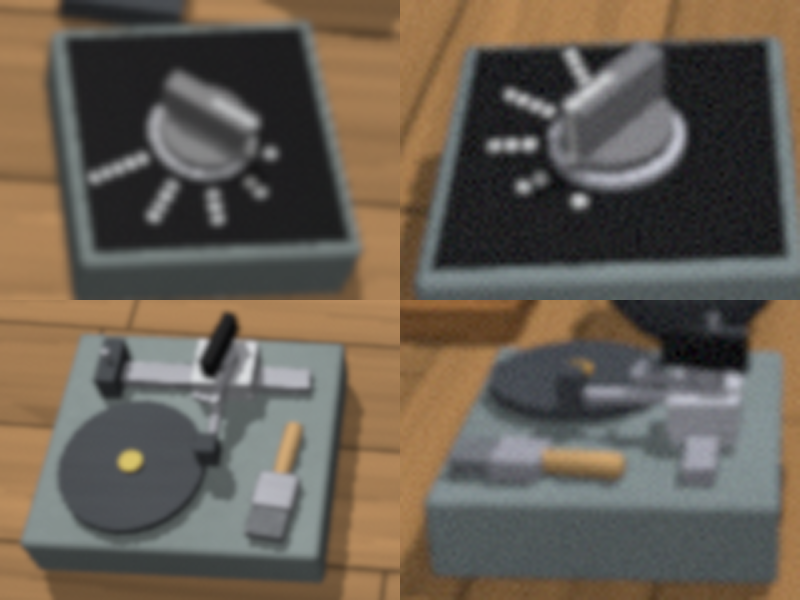

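The selector nose points at world +56°, with three dots towards +x (box yaw about 7.5°). The carriage is partway along and the bar is at about -13°. Next I move towards the hone above everything.

```bash
python3 -m crank '[[1,0.9,-0.8,0.05,0,0,0.027],[1,0.9,-0.8,0.05,0,0,0.027],[1,0.9,-0.8,0.05,0,0,0.027],[1,0.9,-0.8,0.05,0,0,0.027],[1,0.9,-0.8,0.05,0,0,0.027],[1,0.9,-0.8,0.05,0,0,0.027],[1,0.9,-0.8,0.05,0,0,0.027],[1,0.9,-0.8,0.05,0,0,0.027],[1,0.9,-0.8,0.05,0,0,0.027],[1,0.9,-0.8,0.05,0,0,0.027],[1,0.9,-0.8,0.05,0,0,0.027],[1,0.9,-0.8,0.05,0,0,0.027]]' && python3 -m crank '[[1,0,-1,0,0,0,0],[1,0,-1,0,0,0,0],[1,0,-1,0,0,0,0],[1,0,-1,0,0,0,0],[1,0,-1,0,0,0,0],[1,0,-1,0,0,0,0],[1,0,-1,0,0,0,0],[1,0,-1,0,0,0,0],[1,0,-1,0,0,0,0],[1,0,-1,0,0,0,0],[1,0,-1,0,0,0,0],[1,0,-1,0,0,0,0]]'
python3 - <<'E'
from h import *
from scipy.spatial.transform import Rotation as R
s=ctrl.state(); y=R.from_quat(s['orientation']).apply([0,1,0]); print(s['joint_pos'],np.degrees(np.arctan2(y[1],y[0])))
E
```

```text
t: 1.3
ee_pos: [558.9, 298.3, 241.9]
orientation: [0.114, 0.994, -0.0, -0.001]
ft_force: [-0.4, 0.6, -0.4]
gripper_width: 0.999
gripper_force: 0.0
t: 2.5
ee_pos: [559.0, -98.2, 242.3]
orientation: [0.111, 0.994, 0.0, -0.0]
ft_force: [1.2, 0.1, 0.1]
gripper_width: 0.997
gripper_force: 0.0
[-0.28695661  0.13901839  0.46052144  1.64741554 -0.06378787  1.37039862
  1.53178021] 77.31017227057266
```

```bash
python3 -m crank '[[1,0.014,-0.315,0,0,0,0],[1,0.014,-0.315,0,0,0,0],[1,0.014,-0.315,0,0,0,0],[1,0.014,-0.315,0,0,0,0],[1,0.014,-0.315,0,0,0,0]]'
python3 - <<'E'
from h import *
w=grab('wrist'); cv2.imwrite('pics/w.png',w['color'])
s=ctrl.state(); print(s['ee_pos'],-w['R'].T@w['t'],w['K'])
a=grab('scene');W=cloud(a);m=(W[...,2]>152)&(abs(W[...,0]-565)<45)&(abs(W[...,1]+224)<45)&(W[...,2]<165)
print(m.sum(), cv2.minAreaRect(W[m][:,:2].astype(np.float32)) if m.sum()>5 else 0)
# knob in wrist: project
for q in ([564.5,-224.6,161],[564.5+34,-224.6-8,161]):
    p=w['R']@np.array(q)+w['t']; r=np.hypot(p[0],p[1]); th=np.arctan2(r,p[2]); print(w['K'][0,2]+w['K'][0,0]*th*p[0]/r, w['K'][1,2]+w['K'][1,1]*th*p[1]/r)
E
```

```text
t: 3.0
ee_pos: [564.8, -225.7, 242.2]
orientation: [0.112, 0.994, 0.001, -0.0]
ft_force: [-0.1, 0.1, 0.8]
gripper_width: 1.004
gripper_force: 0.0
[ 565.09893334 -224.66173841  242.21970123] [ 484.31500342 -206.87348718  405.40544948] [[297.31863964   0.         256.6728585 ]
 [  0.         297.31863964 189.90102165]
 [  0.           0.           1.        ]]
164 ((566.64111328125, -224.08297729492188), (16.55318260192871, 67.01734924316406), 78.74365997314453)
256.58678809791775 195.13022408311951
256.3599517993686 231.5475502856122
```

View pics/w.png

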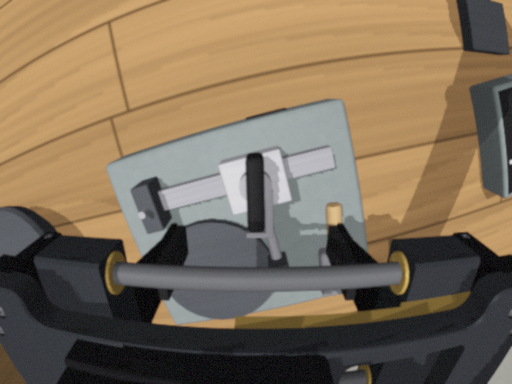

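The wrist view shows the bar running from (254,153) to (258,232), square to the fingers and centred where I predicted. I descend and close.

```bash
python3 -m crank '[[1,0,0,-0.08,0,0,0],[1,0,0,-0.16,0,0,0],[1,0,0,-0.24,0,0,0],[1,0,0,-0.268,0,0,0],[1,0,0,-0.268,0,0,0]]' && python3 -m crank '[[0,0,0,0,0,0,0],[0,0,0,0,0,0,0],[0,0,0,0,0,0,0],[0,0,0,0,0,0,0],[0,0,0,0,0,0,0],[0,0,0,0,0,0,0],[0,0,0,0,0,0,0],[0,0,0,0,0,0,0]]' 25
```

```text
t: 3.6
ee_pos: [563.8, -224.9, 133.9]
orientation: [0.112, 0.994, 0.001, -0.002]
ft_force: [0.2, 0.4, -0.1]
gripper_width: 0.995
gripper_force: 0.0
t: 4.4
ee_pos: [564.4, -227.1, 135.3]
orientation: [0.113, 0.994, 0.0, -0.0]
ft_force: [-0.0, -0.3, 0.1]
gripper_width: 0.358
gripper_force: 0.0
```

```bash
python3 -m crank '[[0,0,0,0,0,0,0],[0,0,0,0,0,0,0],[0,0,0,0,0,0,0],[0,0,0,0,0,0,0],[0,0,0,0,0,0,0]]' 25 && python3 -m crank '[[0,0.001,-0.03,0,0,0,0],[0,0.002,-0.06,0,0,0,0],[0,0.003,-0.09,0,0,0,0],[0,0.004,-0.12,0,0,0,0],[0,0.005,-0.15,0,0,0,0],[0,0.005,-0.15,0,0,0,0]]'
```

```text
t: 4.9
ee_pos: [564.3, -227.2, 135.3]
orientation: [0.113, 0.994, -0.0, -0.0]
ft_force: [-0.8, -0.3, 0.6]
gripper_width: 0.178
gripper_force: 25.0
t: 5.5
ee_pos: [566.4, -290.8, 135.4]
orientation: [0.114, 0.993, -0.002, 0.001]
ft_force: [1.1, -1.6, -0.6]
gripper_width: 0.176
gripper_force: 25.0
```

```bash
python3 -m crank '[[0,0,-0.01,0,0,0,0],[0,0.001,-0.02,0,0,0,0],[0,0.001,-0.03,0,0,0,0],[0,0.001,-0.03,0,0,0,0]]'; python3 -m crank '[[0,0,-0.005,0,0,0,0],[0,0,-0.01,0,0,0,0],[0,0,-0.01,0,0,0,0]]';python3 -m crank '[[0,0,-0.005,0,0,0,0],[0,0,-0.005,0,0,0,0]]'
```

```text
t: 5.9
ee_pos: [566.7, -299.8, 135.3]
orientation: [0.113, 0.994, -0.0, 0.0]
ft_force: [0.0, -0.5, 0.6]
gripper_width: 0.18
gripper_force: 25.0
t: 6.2
ee_pos: [566.8, -303.4, 135.4]
orientation: [0.113, 0.994, -0.0, 0.0]
ft_force: [0.0, 0.9, -0.3]
gripper_width: 0.18
gripper_force: 25.0
t: 6.4
ee_pos: [566.9, -305.3, 135.3]
orientation: [0.113, 0.994, -0.0, 0.0]
ft_force: [-0.8, 0.0, 0.3]
gripper_width: 0.18
gripper_force: 25.0
```

```bash
for i in 1; do python3 -m crank '[[0,0,-0.005,0,0,0,0],[0,0,-0.005,0,0,0,0]]' | grep -E "ee|ft"; python3 -m crank '[[0,0,-0.005,0,0,0,0],[0,0,-0.005,0,0,0,0]]' | grep -E "ee|ft"; python3 -m crank '[[0,0,-0.005,0,0,0,0],[0,0,-0.005,0,0,0,0]]' | grep -E "ee|ft"; done
python3 - <<'E'
from h import *
a=grab('scene');W=cloud(a);c=a['color'].astype(int)
p=a['R']@np.array([567,-306,117.])+a['t'];p=a['K']@p;u,v=(p[:2]/p[2]).astype(int);print(u,v)
cv2.imwrite('pics/d.png',cv2.resize(a['color'][v-40:v+50,u-60:u+60],(800,600),interpolation=cv2.INTER_CUBIC))
E
```

```text
ee_pos: [567.0, -307.4, 135.4]
ft_force: [-0.5, 0.9, -0.3]
ee_pos: [567.0, -308.8, 135.4]
ft_force: [-0.5, 2.1, 0.1]
ee_pos: [567.0, -308.9, 135.3]
ft_force: [-1.2, 6.3, 1.5]
139 193
```

View pics/d.png

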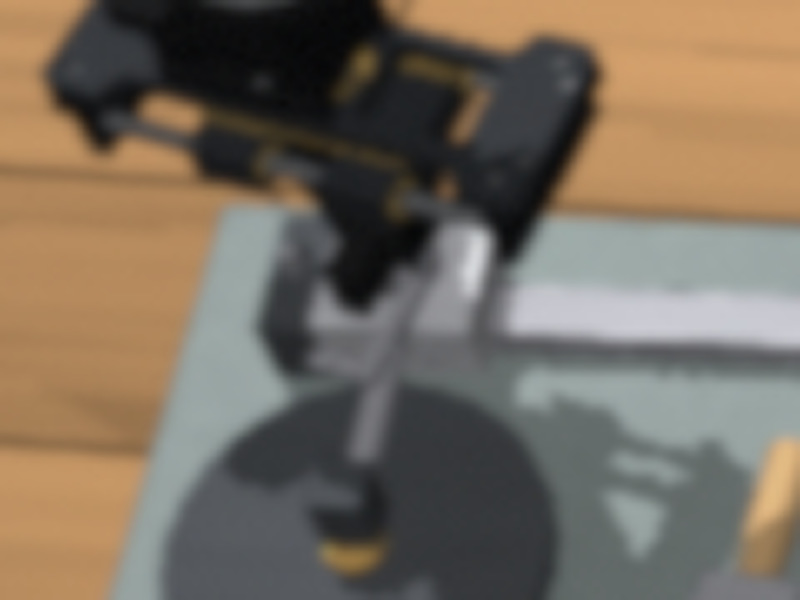

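The carriage touches the stop block at about (305,330): its motion ended at y = -308.9 and the force rose. I now swing the lock clockwise.

```bash
python3 -m crank '[[0,0,0,0,0,0,-0.033],[0,0,0,0,0,0,-0.066],[0,0,0,0,0,0,-0.1],[0,0,0,0,0,0,-0.133],[0,0,0,0,0,0,-0.166],[0,0,0,0,0,0,-0.2],[0,0,0,0,0,0,-0.233],[0,0,0,0,0,0,-0.266],[0,0,0,0,0,0,-0.3],[0,0,0,0,0,0,-0.32],[0,0,0,0,0,0,-0.34],[0,0,0,0,0,0,-0.34]]'
cat > s.py <<'E'
from h import *
from scipy.spatial.transform import Rotation as R
s=ctrl.state(); y=R.from_quat(s['orientation']).apply([0,1,0]); print(s['t'],np.round(s['ee_pos'],1),'tooly',np.degrees(np.arctan2(y[1],y[0])).round(2),'tq',s['wrist_torque'].round(2),'F',s['ft_force'].round(1),'j7',s['joint_pos'][6].round(2))
E
python3 s.py
```

```text
t: 8.25
ee_pos: [567.3, -308.6, 135.4]
orientation: [0.603, 0.798, 0.001, -0.001]
ft_force: [-1.3, 5.6, 2.2]
gripper_width: 0.18
gripper_force: 25.0
8.25 [ 567.3 -308.6  135.4] tooly 15.89 tq [ 1.3   0.19 -0.04] F [-1.3  5.6  2.2] j7 0.97
```

```bash
python3 -m crank '[[0,0,0,0,0,0,-0.01],[0,0,0,0,0,0,-0.02],[0,0,0,0,0,0,-0.02]]' >/dev/null; python3 s.py; python3 -m crank '[[0,0,0,0,0,0,-0.01],[0,0,0,0,0,0,-0.02],[0,0,0,0,0,0,-0.02]]'>/dev/null; python3 s.py
```

```text
8.55 [ 567.3 -308.6  135.4] tooly 12.33 tq [ 1.29  0.2  -0.05] F [-0.5  6.3  1.9] j7 0.91
8.85 [ 567.4 -308.6  135.3] tooly 8.74 tq [ 1.29  0.21 -0.02] F [-1.6  6.2  1.9] j7 0.86
```

```bash
python3 -m crank '[[0,0,0,0,0,0,-0.01],[0,0,0,0,0,0,-0.02],[0,0,0,0,0,0,-0.02]]' >/dev/null; python3 s.py; python3 -m crank '[[0,0,0,0,0,0,-0.01],[0,0,0,0,0,0,-0.02],[0,0,0,0,0,0,-0.02]]'>/dev/null; python3 s.py
```

```text
9.15 [ 567.4 -308.6  135.3] tooly 5.13 tq [ 1.27  0.27 -0.06] F [-1.2  5.8  2.2] j7 0.8
9.45 [ 567.4 -308.6  135.3] tooly 1.53 tq [ 1.26  0.2  -0.06] F [-1.1  6.2  2.6] j7 0.74
```

Run:
```python
from h import *
a=grab('scene');b=grab('side');w=grab('wrist')
o=[]
for f in(a,b):
    p=f['R']@np.array([569,-320,125.])+f['t'];p=f['K']@p;u,v=(p[:2]/p[2]).astype(int)
    o.append(cv2.resize(f['color'][v-30:v+30,u-40:u+40],(400,300),interpolation=cv2.INTER_CUBIC))
cv2.imwrite('pics/e.png',np.vstack([np.hstack(o),cv2.resize(w['color'][100:250,156:356],(800,300))]))
```

```text
(no output)
```

View pics/e.png

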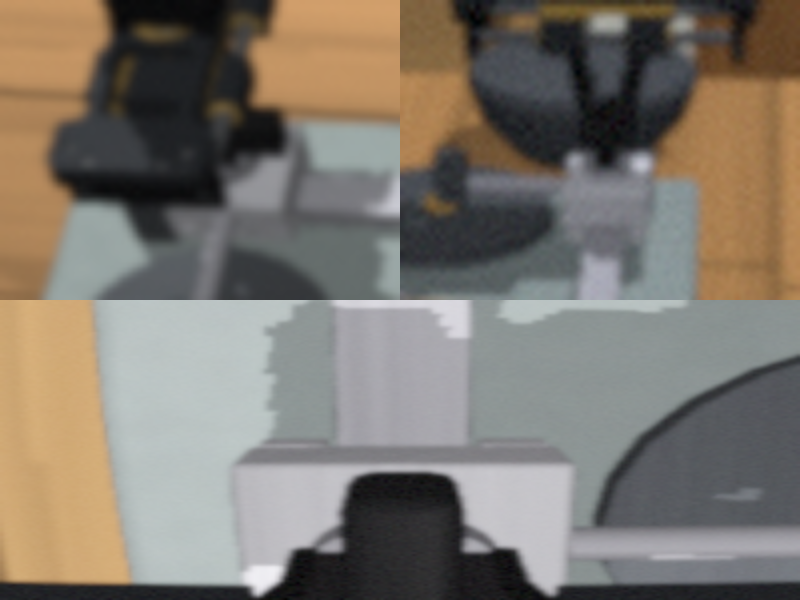

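The bar now lies along the rail in the wrist view. I keep turning until the end stop shows in the torque.

```bash
for i in 1; do python3 -m crank '[[0,0,0,0,0,0,-0.01],[0,0,0,0,0,0,-0.015],[0,0,0,0,0,0,-0.015]]' >/dev/null; python3 s.py; python3 -m crank '[[0,0,0,0,0,0,-0.01],[0,0,0,0,0,0,-0.015],[0,0,0,0,0,0,-0.015]]'>/dev/null; python3 s.py; done
```

```text
9.9 [ 567.4 -308.6  135.4] tooly -1.04 tq [1.19 0.24 0.64] F [-0.8  6.2  2.4] j7 0.7
10.2 [ 567.4 -309.   135.4] tooly -3.76 tq [1.05 0.19 0.48] F [-0.6  5.8  1.6] j7 0.66
```

```bash
python3 -m crank '[[0,0,0,0,0,0,0],[0,0,0,0,0,0,0],[0,0,0,0,0,0,0]]' 50 >/dev/null; python3 s.py; python3 -m crank '[[0,0,0,0,0,0,-0.01],[0,0,0,0,0,0,-0.015],[0,0,0,0,0,0,-0.015]]'>/dev/null; python3 s.py
```

```text
10.5 [ 567.4 -308.9  135.4] tooly -3.69 tq [1.03 0.28 0.82] F [-0.6  4.7  1.6] j7 0.66
10.8 [ 567.4 -308.9  135.4] tooly -6.32 tq [1.01 0.3  1.28] F [-0.9  5.5  1.9] j7 0.61
```

The end stop is firm (1.3 N m), so I release and lift.

```bash
python3 -m crank '[[0.5,0,0.005,0,0,0,0],[0.5,0,0.005,0,0,0,0],[0.5,0,0.005,0,0,0,0],[0.5,0,0.005,0,0,0,0],[0.5,0,0.005,0.04,0,0,0],[0.5,0,0.005,0.1,0,0,0],[0.5,0,0.005,0.2,0,0,0],[0.5,0,0.005,0.3,0,0,0],[0.5,0,0.005,0.3,0,0,0]]'; python3 -m crank '[[1,0.05,0.3,0,0,0,0.04],[1,0.05,0.6,0,0,0,0.08],[1,0.05,0.9,0,0,0,0.12],[1,0.05,0.9,0,0,0,0.16],[1,0.05,0.9,0,0,0,0.2],[1,0.05,0.9,0,0,0,0.24],[1,0.05,0.9,0,0,0,0.28],[1,0.05,0.9,0,0,0,0.32],[1,0.05,0.9,0,0,0,0.36],[1,0.05,0.9,0,0,0,0.4]]'
python3 s.py
python3 - <<'E'
from h import *
a=grab('scene');W=cloud(a);x,y,z=np.moveaxis(W,2,0)
for n,m in(('knob',(z>152)&(z<165)&(abs(x-567)<60)&(abs(y+308)<60)),('sel',(z>109)&(z<118)&(abs(x-590)<45)&(abs(y-227)<45)),('stop',(abs(z-113)<2.5)&(x<605)&(y<-330)&(y>-380)),('carr',(abs(z-117)<1.5)&(x<605)&(y<-255)&(y>-345)),('pin',(z>122)&(z<130)&(x<605)&(y<-330)&(y>-380))):
    p=W[m]; print(n,len(p),cv2.minAreaRect(p[:,:2].astype(np.float32)) if len(p)>4 else 0)
p=a['R']@np.array([567,-320,117.])+a['t'];p=a['K']@p;u,v=(p[:2]/p[2]).astype(int)
q=a['R']@np.array([590,227,80.])+a['t'];q=a['K']@q;u2,v2=(q[:2]/q[2]).astype(int)
cv2.imwrite('pics/f.png',np.hstack([cv2.resize(a['color'][B-30:B+30,A-40:A+40],(400,300),interpolation=cv2.INTER_CUBIC) for A,B in((u,v),(u2,v2))]))
c=a['color'].astype(int)
g=((c.min(2)>120)&(abs(z-71)<5)&(np.hypot(x-591,y-227)>38)&(np.hypot(x-591,y-227)<82)).astype(np.uint8)
n,l,s,_=cv2.connectedComponentsWithStats(g,connectivity=8)
for j in range(1,n):
    if s[j,4]>3:
        v,u=np.nonzero(l==j); P=ray(a,u.mean(),v.mean(),71); print(s[j,4],P.round(1),np.degrees(np.arctan2(P[1]-227,P[0]-590.6)).round(1),np.hypot(P[1]-227,P[0]-590.6).round(1))
E
```

```text
t: 11.7
ee_pos: [568.9, -311.9, 263.1]
orientation: [0.747, 0.665, 0.002, 0.005]
ft_force: [0.7, -0.8, -0.9]
gripper_width: 0.496
gripper_force: 0.0
t: 12.7
ee_pos: [586.9, 51.4, 255.9]
orientation: [0.21, 0.978, -0.0, 0.0]
ft_force: [-0.3, 0.4, -0.2]
gripper_width: 0.996
gripper_force: 0.0
12.7 [586.9  51.4 255.9] tooly 65.72 tq [-0.06  0.04 -0.02] F [-0.3  0.4 -0.2] j7 1.1
knob 173 ((568.0505981445312, -305.25042724609375), (18.292795181274414, 70.68386840820312), 1.5090287923812866)
sel 142 ((590.6547241210938, 228.323974609375), (61.46269607543945, 18.512418746948242), 57.725765228271484)
stop 54 ((572.4934692382812, -351.54595947265625), (56.14512252807617, 25.552631378173828), 18.820533752441406)
carr 101 ((578.4171142578125, -301.7784729003906), (51.25486755371094, 78.09716033935547), 26.794437408447266)
pin 62 ((572.4681396484375, -346.2188720703125), (31.682153701782227, 27.338241577148438), 89.92330932617188)
4 [598.8 271.   71. ] 79.5 44.7
19 [622.6 164.8  71. ] -62.8 69.9
4 [628.3 263.2  71. ] 43.8 52.3
```

View pics/f.png

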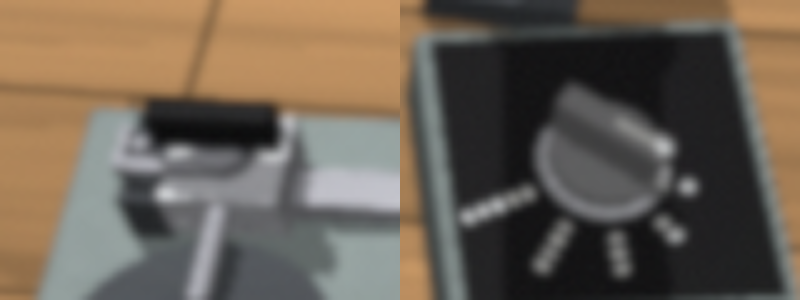

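The knob lies along the rail at -88.5° and the carriage is against the stop, so it is locked. The selector bar is at 57.5° and four dots lie at about -27°. I go over the selector now.

```bash
python3 -m crank '[[1,0.009,0.1,0,0,0,0.04],[1,0.009,0.2,0,0,0,0.08],[1,0.009,0.3,0,0,0,0.12],[1,0.009,0.44,0,0,0,0.16],[1,0.009,0.44,0,0,0,0.2],[1,0.009,0.44,0,0,0,0.24],[1,0.009,0.44,0,0,0,0.28],[1,0.009,0.44,0,0,0,0.32],[1,0.009,0.44,0,0,0,0.36],[1,0.009,0.44,0,0,0,0.4],[1,0.009,0.44,0,0,0,0.455],[1,0.009,0.44,0,0,0,0.455]]'>/dev/null; python3 -m crank '[[1,0,0,-0.1,0,0,0],[1,0,0,-0.2,0,0,0],[1,0,0,-0.2,0,0,0]]'>/dev/null;python3 s.py
python3 - <<'E'
from h import *
w=grab('wrist'); cv2.imwrite('pics/g.png',w['color'])
E
```

```text
14.25 [586.7 225.2 169.7] tooly 147.01 tq [ 0.06  0.17 -0.03] F [-0.  -0.2 -0.9] j7 2.23
```

View pics/g.png

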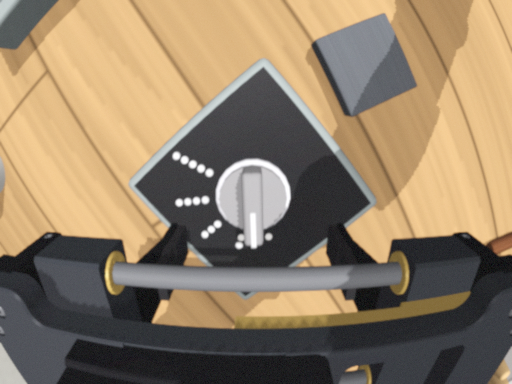

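The wrist view shows the selector centre at (253,194), the nose between one dot (268,236) and two dots (240,240), and the four-dot row at about (192,201). I check the centring by ray.

Run:
```python
from h import *
w=grab('wrist'); c=w['color'].astype(int)
print(ray(w,253.5,193.5,84,True), ray(w,192,201,71,True), ctrl.state()['ee_pos'])
k=ray(w,253.5,193.5,84,True)
for u,v in((192,163),(192,201),(211,230),(268,236),(254,244)):
    P=ray(w,u,v,71,True); print(np.degrees(np.arctan2(P[1]-k[1],P[0]-k[0])),np.hypot(*(P-k)[:2]))
a=ray(w,253,168,114.5,True);b=ray(w,254,246,114.5,True); print(a,b,(a+b)/2)
```

```text
[591.51366564 224.98010089  84.        ] [647.78529392 202.61619986  71.        ] [590.39150471 226.6204801  175.77603047]
-57.01532879268259 62.487524158747405
-21.674241068693917 60.55278869167089
11.99359342595009 59.928745680781674
73.22806362079774 50.711860628751154
57.240664328579825 57.67343072067259
[574.97199829 199.31841626 114.5       ] [611.02952644 255.9829429  114.5       ] [593.00076237 227.65067958 114.5       ]
```

```bash
python3 -m crank '[[1,0.002,0.001,-0.08,0,0,0],[1,0.002,0.001,-0.16,0,0,0],[1,0.002,0.001,-0.22,0,0,0],[1,0.002,0.001,-0.22,0,0,0]]' >/dev/null; python3 s.py; python3 -m crank '[[0,0,0,0,0,0,0],[0,0,0,0,0,0,0],[0,0,0,0,0,0,0],[0,0,0,0,0,0,0],[0,0,0,0,0,0,0],[0,0,0,0,0,0,0],[0,0,0,0,0,0,0],[0,0,0,0,0,0,0],[0,0,0,0,0,0,0],[0,0,0,0,0,0,0],[0,0,0,0,0,0,0],[0,0,0,0,0,0,0]]' 40; python3 s.py
```

```text
14.75 [590.5 227.   86.6] tooly 147.17 tq [0.07 0.08 0.06] F [ 0.2 -0.5 -0.3] j7 2.25
t: 15.95
ee_pos: [591.4, 227.1, 87.3]
orientation: [-0.479, 0.878, -0.0, 0.0]
ft_force: [0.5, -1.2, -1.3]
gripper_width: 0.18
gripper_force: 40.0
15.95 [591.4 227.1  87.3] tooly 147.25 tq [ 0.02 -0.13 -0.06] F [ 0.5 -1.2 -1.3] j7 2.25
```

```bash
python3 -m crank '[[0,0,0,0,0,0,-0.04],[0,0,0,0,0,0,-0.08],[0,0,0,0,0,0,-0.12],[0,0,0,0,0,0,-0.16],[0,0,0,0,0,0,-0.2],[0,0,0,0,0,0,-0.24],[0,0,0,0,0,0,-0.28],[0,0,0,0,0,0,-0.32],[0,0,0,0,0,0,-0.36],[0,0,0,0,0,0,-0.4],[0,0,0,0,0,0,-0.43],[0,0,0,0,0,0,-0.43]]'>/dev/null; python3 s.py; python3 -m crank '[[0,0,0,0,0,0,-0.02],[0,0,0,0,0,0,-0.037],[0,0,0,0,0,0,-0.037]]'; python3 s.py
```

```text
17.15 [592.2 224.8  87.3] tooly 69.74 tq [-1.02 -0.54 -0.06] F [ 2.9 -5.6 -1. ] j7 0.98
t: 17.45
ee_pos: [592.1, 224.6, 87.3]
orientation: [0.232, 0.973, -0.001, 0.001]
ft_force: [3.0, -5.7, -0.6]
gripper_width: 0.181
gripper_force: 40.0
17.45 [592.1 224.6  87.3] tooly 63.18 tq [-1.15 -0.52 -0.02] F [ 3.  -5.7 -0.6] j7 0.87
```

```bash
python3 -m crank '[[0.6,0,0,0,0,0,0],[0.6,0,0,0,0,0,0],[0.6,0,0,0,0,0,0],[0.6,0,0,0,0,0,0],[0.6,0,0,0,0,0,0],[0.6,0,0,0.05,0,0,0],[0.6,0,0,0.15,0,0,0],[0.6,0,0,0.25,0,0,0],[0.6,0,0,0.35,0,0,0],[0.6,0,0,0.4,0,0,0]]'>/dev/null; python3 -m crank '[[0.6,-0.1,0.1,0.05,0,0,0],[0.6,-0.2,0.2,0.05,0,0,0],[0.6,-0.3,0.3,0.05,0,0,0],[0.6,-0.4,0.4,0.05,0,0,0],[0.6,-0.4,0.5,0.05,0,0,0],[0.6,-0.4,0.5,0.05,0,0,0]]'
python3 - <<'E'
from h import *
a=grab('scene');W=cloud(a);x,y,z=np.moveaxis(W,2,0)
for n,m in(('knob',(z>152)&(z<165)&(abs(x-567)<60)&(abs(y+308)<60)),('sel',(z>109)&(z<118)&(abs(x-590)<45)&(abs(y-227)<45))):
    p=W[m]; print(n,len(p),cv2.minAreaRect(p[:,:2].astype(np.float32)))
q=a['R']@np.array([590,227,80.])+a['t'];q=a['K']@q;u,v=(q[:2]/q[2]).astype(int)
cv2.imwrite('pics/i.png',np.hstack([cv2.resize(a['color'],(480,360)),cv2.resize(a['color'][v-45:v+45,u-40:u+40],(320,360),interpolation=cv2.INTER_CUBIC)]))
E
```

```text
t: 19.05
ee_pos: [425.9, 434.0, 267.1]
orientation: [0.227, 0.974, 0.001, -0.002]
ft_force: [-0.7, -0.3, -0.2]
gripper_width: 0.599
gripper_force: 0.0
knob 173 ((568.1492309570312, -306.01885986328125), (17.28331756591797, 69.65150451660156), 0.5357244610786438)
sel 124 ((590.4093017578125, 227.9746856689453), (15.578278541564941, 65.51185607910156), 63.425376892089844)
```

View pics/i.png

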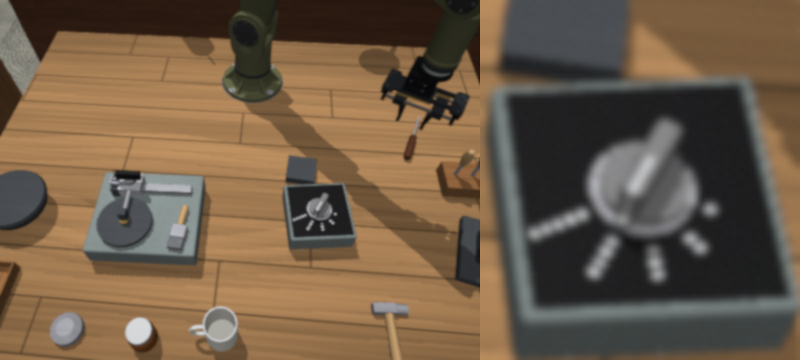

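The selector bar is at -26.6° and points at the four-dot row. The lock is still at the rail line, the brush and block have not moved, and the robot is clear.

```bash
python3 -c "
from station import ctrl
print(ctrl.hand_in())"
```

```text
the job is handed in; nothing more can be done
None
```

I handed the job in at about 19 s: the carriage is home against the stop and locked, the selector then went to four dots and rests there, and the final picture shows the brush and block undisturbed.

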